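# Slide the alignment gauge out of its rest and seat it on the spindle

## Robot

A 6-joint arm with a two-finger parallel gripper is mounted at the origin on the work surface. World frame = base frame: x ahead of the robot, y to its left, z up, the work surface at z = 0. Lengths are in mm, angles in rad, forces in N, time in s.
With the tool pointing down it reaches from about 400 to 925 mm from the base axis. Payload 12.5 kg.
Tool frame: the origin (TCP) lies at the centre of the arm's flange, where the gripper is bolted on; the fingertips stand 190 mm ahead of it and the grasp point (between the pads) lies 171 mm ahead of it; z points along the fingers, y is the direction in which the jaws open and shut (so a half turn about z gives the same grasp; the last joint's range is limited). The gripper opens to 95 mm and grips with 3 to 60 N. Pads are 20 mm wide; open, the fingers measure 119 mm over their backs; the gripper's body (75 mm by 180 mm) begins 59 mm behind the grasp point.
Start: joints at [-1.342, 0.491, 1.559, -0, 1.092, -0.106], TCP at [205.382, -590.291, 404.761] pointing down, gripper open.
Joint ranges: [-3.1, 3.1], [-0.84, 2.19], [0.05, 2.79], [-1.13, 4.28], [0.06, 2.93], [-2.69, 2.69]. Speed limits (rad/s): [2.22, 2.22, 2.79, 3.14, 3.14, 3.14].

## Interface

Orientations are given as [roll, pitch, yaw] about the fixed x, y, z axes, in that order (R = Rz(yaw) Ry(pitch) Rx(roll)).
In Python, from cell import env gives the robot as it stands.
- The arm moves only by the shell command python3 -m pendant 'ROWS'. ROWS is JSON, a list of rows, each an object of numbers: "x", "y", "z": the shift along the tool's x, y, z in units of 150 mm (1.0 is 150 mm); "rx", "ry", "rz": the turn, a rotation vector about the tool's x, y, z in units of 45 degrees (1.0 is 45 degrees); "jaw": the opening, from 0 (shut) to 1 (fully open). In form: [{"x": .., "y": .., "z": .., "rx": .., "ry": .., "rz": .., "jaw": ..}, ...]. A call has 1 to 10 rows; each row is the pose to reach, as a shift and turn from the pose commanded when the call began, along the tool's axes at that moment; what a row does not reach only later rows make up. A row lasts 1/8 s, in which the tool goes at most 62.5 mm and 10.7 degrees, less where a joint would pass 70% of its speed; a pose out of reach is approached as far as the arm can. A call with a number of a shift or a turn outside -1 to 1 is refused whole. A call with a gripper value outside its range is refused whole. The fingers move at their own pace and stop on an object; the grip force is fixed at half the most. Time passes only in rows, so rows that repeat a pose let the fingers close. It gives the time, the measured TCP pose, the force and the opening at its end, in the units of the state.
- env.state(): the state, without advancing time (a new reading comes with each control period).
- env.read_camera(name): name is "scene" or "side" or "wrist"; returns a dict with "img" (420x560x3 uint8, red, green, blue), "fx", "fy", "cx", "cy" (pixels), "D" ([k1, k2, p1, p2, k3] as OpenCV has them; the pictures are not rectified), "rvec" (rotation vector, rad) and "tvec" (3), from world to camera coordinates, as OpenCV has them. Camera axes: x right, y down, z forward; pixel columns grow to the right and rows downward; lengths in mm; the calibration is good to about 2 mm. A picture is of the moment at which its call begins. There is no depth.
- env.job_done(): hands the job in, once; it reports no verdict.
The state is a dict: "t": time; "joints": joint angles; "qvel": joint speeds; "tau": joint torques, N m; "eef_pos": TCP position; "tcp_rot": TCP orientation; "ft_force": force on the tool from outside, world axes, zero at the start; "moment": the same for the moment, N m; "opening": opening from 0.0 (shut) to 1.0 (fully open).
Only numpy, scipy, OpenCV 4.12 (cv2) and the standard library are available. Lean on these libraries where they do the work, as an engineer would, in place of code of your own. Each camera call takes 0.05 s, during which the arm holds its last target.

## Task

The thin aluminium alignment gauge lies sunk in the channel of its teak rest. Pressing lightly, slide it out over the open end until a third of it overhangs and can be pinched, lift it by that nose, and lay it gently, marks up, flat on the record player's platter with its hole down over the spindle. Do not let it fall, do not touch the tonearm, and leave the jar, coaster and adapter in place.

Things in the scene. Friction and masses are not known exactly. Their poses are not given: they have to be found in the camera images.
- gauge: Thin aluminium plate 140 (x) x 50 (y) x 3 thick, 70 to 120 g; black scale marks near its nose, dark flush patch near its hole. Origin: centre of underside, z up; -x points to its nose. 10 diameter hole at x = +54. Starts sunk in the rest's channel, nose to the open end, top 2 below the walls. Slippery on the rest (friction 0.3); a fingertip pressing on it with 4 to 10 N drags it along.
- gauge_nose (a point): Middle of the gauge's nose end face, half way up its thickness (gauge frame x = -70, y = 0, z = 1.5); axes as the gauge's. At the start it is 11 to 18 inside the open end of the channel; the tail has under 9 free behind it, no room for a finger. Over 15 N between gauge and rest harms them.
- gauge_hole (a point): Centre of the 10 diameter hole in the gauge, at its underside (gauge frame x = +54, y = 0, z = 0); axes as the gauge's.
- rest: Dark teak block fixed to the console, 170 (x) x 83 (y) x 60 high. Origin: centre of underside, z up. In its top a channel along x, 53 wide, 5 deep, 160 long, open at the block's -x end, closed by a 10 thick wall at the other; side walls 15 thick. Its cork floor is sprung: it sinks 1 per 20 N. Free air below and in front of the open end.
- rest_edge (a point): Middle of the edge of the channel floor at its open end (rest frame x = -85, y = 0, z = 55); axes as the rest's: -x points outwards, the way the gauge slides out.
- player: Compact white record player fixed to the console, 300 x 300, deck top 50 above the console. Origin: centre of its underside, z up. The platter's axis is at x = 0, y = +40 in its frame. The tonearm lies along its -y side.
- platter: Fixed round platter, 150 diameter, black rubber mat. Origin on its axis, 28 below the mat's top; the mat's top is 40 above the deck, 90 above the console. The seated gauge's nose overhangs the rim by about 49, over free air. Over 15 N on it harms the bearing.
- platter_centre (a point): Centre of the top of the platter's mat, at the foot of the spindle.
- spindle_top (a point): Tip of the steel spindle, 7 diameter with a rounded-off top, 14 above the mat; z up.
- tonearm: Fixed, delicate tonearm on the player's deck; its body origin is the player's origin raised 50, axes as the player's. It lies along x from x = -110 to +147 at y = -137 to -93, rising up to 51 above the deck (101 above the console).
- jar: Loose glass jar with a flip-top lid, 70 diameter, 83 high; origin at the centre of its underside.
- coaster: Loose blue ceramic coaster, 94 diameter, 9 thick; origin at the centre of its underside.
- adapter: Loose white plastic centre adapter, a ring 38 diameter, 10 high; origin at the centre of its underside.
Things that resemble listed ones, but are neither listed nor needed, are in the scene too. What is meant by the gauge is not orange, and is the smaller of those in its own colour. Several things look just like the rest: the one meant starts nearest to the robot's base.

How it is judged (in metres and radians):
On the way, in this order (a step that is already met when the one before it is completed fails the run):
1. the gauge lies flat in the channel with its nose 25 to 65 mm out over the edge of the open end (x of gauge_nose in the frame of rest_edge between -0.065 and -0.025 m and z of gauge in the frame of rest_edge between -0.003 and 0.003 m and angle between gauge's own z axis and vertical below 0.06 rad), for 0.2 s.
2. the gauge is held by the fingers and lifted clear of the rest (z of gauge in the frame of rest_edge above 0.02 m and contact force between the fingers and gauge above 1 N and contact force between gauge and rest below 0.1 N), for 0.1 s.
At the end, for the whole second after the job is handed in: The gauge rests released and still, marks up and flat on the platter's mat (underside at the hole within 2 mm of the mat, tilt under 0.04 rad), with its hole over the spindle (hole centre within 4 mm of the platter's axis) (horizontal distance between gauge_hole and platter_centre below 0.004 m and z of gauge_hole in the frame of platter_centre between -0.003 and 0.002 m and angle between gauge's own z axis and vertical below 0.04 rad and linear speed of gauge below 0.01 m/s and contact force between the fingers and gauge below 0.05 N); the robot touches nothing.
It fails at once if the gauge is pressed into the rest with more than 15 N (contact force between gauge and rest above 15 N).
It fails at once if the gauge is pressed or dropped on the platter with more than 15 N (contact force between gauge and platter above 15 N).
It fails at once if the gauge falls below the rest's channel (height (world z) of gauge below 0.035 m).
It fails at once if the tonearm is touched (contact force between anything else and tonearm above 0.5 N).
It fails at once if the jar, the coaster or the adapter is moved by more than 20 mm (distance of any of jar, coaster, adapter from where it was at the start of the episode above 0.02 m).
It also fails if it takes over 69 s, if anything falls off the work surface, if the arm or the gripper's body presses on something with over 40 N, if the wrist force passes 120 N, or if a joint passes its speed limit or range.

## Working session

There is one attempt and no reset: what is moved stays moved. The work goes in short steps, Python scripts to look and compute and a shell command to move; the robot and the scene stay as the last step left them, time stands still between calls to the robot, and variables do not carry over. Pictures are saved under pics/ and viewed, and the job is handed in when it is done.

```bash
ls; mkdir -p pics
python3 - <<'E'
from cell import env
import cv2
print(env.state())
for n in ["scene","side","wrist"]:
    c=env.read_camera(n); cv2.imwrite(f"pics/{n}0.png",c["img"][:,:,::-1]); print(n,c["fx"],c["fy"],c["cx"],c["cy"],c["D"],c["rvec"],c["tvec"])
E
```

```text
pics
{'t': 0.0, 'joints': array([-1.34162847e+00,  4.91556863e-01,  1.55948699e+00, -8.76372316e-06,
        1.09170822e+00, -1.05591536e-01]), 'qvel': array([ 0.00024268,  0.00094443,  0.0009304 , -0.00142627,  0.00024856,
        0.00074343]), 'tau': array([-4.43104454e-06, -6.12651944e+01, -2.58190316e+01,  6.92755077e-02,
        4.81525704e-02, -9.32353782e-05]), 'eef_pos': array([ 205.35408145, -590.25195411,  404.1503755 ]), 'tcp_rot': array([-3.14043887e+00, -1.14468713e-04,  3.34763372e-01]), 'ft_force': array([ 1.14550141, -0.50746721, -0.2617369 ]), 'moment': array([-0.03146452, -0.01766215,  0.05546411]), 'opening': 1.0028999204162394}
scene 431.16750233879077 431.16750233879077 275.23376857157285 212.2083502752394 [-0.01027162  0.          0.          0.          0.        ] [ 2.01305175  1.00172284 -0.53199616] [-473.81799485 -116.08962802 1431.52353194]
side 378.8695870195288 378.8695870195288 279.16659895447714 207.8937862325712 [0.03286289 0.         0.         0.         0.        ] [ 0.08887236 -2.74578068  1.41598247] [ 5.77653265e+02 -6.95598328e-01  1.35716338e+03]
wrist 293.70518660775275 293.70518660775275 277.8295252412052 214.10605468236872 [-0.02068342  0.          0.          0.          0.        ] [-2.38960611  1.69917318  0.21591024] [-624.45277441  -28.86969227  390.38879477]
```

View pics/scene0.png

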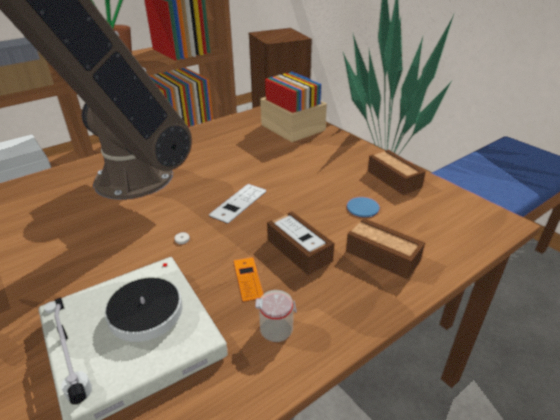

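View pics/side0.png

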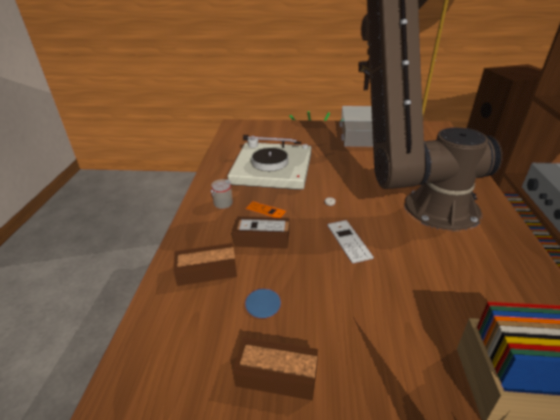

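View pics/wrist0.png

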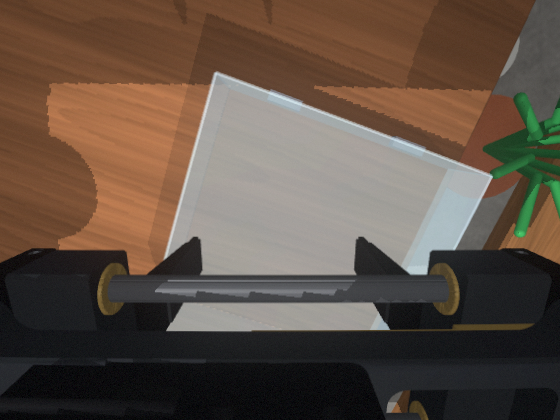

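```bash
cat > h.py <<'E'
from cell import env
import cv2, numpy as np
def cam(n): return env.read_camera(n)
def ray(c,uv):
    K=np.array([[c["fx"],0,c["cx"]],[0,c["fy"],c["cy"]],[0,0,1.]])
    R=cv2.Rodrigues(np.array(c["rvec"],float))[0]; t=np.array(c["tvec"],float)
    p=cv2.undistortPoints(np.array(uv,float).reshape(-1,1,2),K,np.array(c["D"],float)).reshape(-1,2)
    d=np.c_[p,np.ones(len(p))]@R
    return -R.T@t,d
def onz(c,uv,z):
    o,d=ray(c,uv); s=(z-o[2])/d[:,2]; return o+d*s[:,None]
def proj(c,P):
    K=np.array([[c["fx"],0,c["cx"]],[0,c["fy"],c["cy"]],[0,0,1.]])
    return cv2.projectPoints(np.array(P,float).reshape(-1,1,3),np.array(c["rvec"],float),np.array(c["tvec"],float),K,np.array(c["D"],float))[0].reshape(-1,2)
def crop(img,x0,y0,x1,y1,s,name):
    cv2.imwrite(name,cv2.resize(img[y0:y1,x0:x1,::-1],None,fx=s,fy=s,interpolation=cv2.INTER_CUBIC))
E
python3 - <<'E'
from h import *
c=cam("scene"); s=cam("side")
a=cv2.resize(c["img"][200:280,255:345,::-1],None,fx=7,fy=7,interpolation=cv2.INTER_CUBIC)
cv2.imwrite("pics/a.png",a)
crop(c["img"],30,250,230,410,4,"pics/b.png")
crop(s["img"],225,210,305,260,8,"pics/c.png")
E
```

```text
(no output)
```

View pics/a.png

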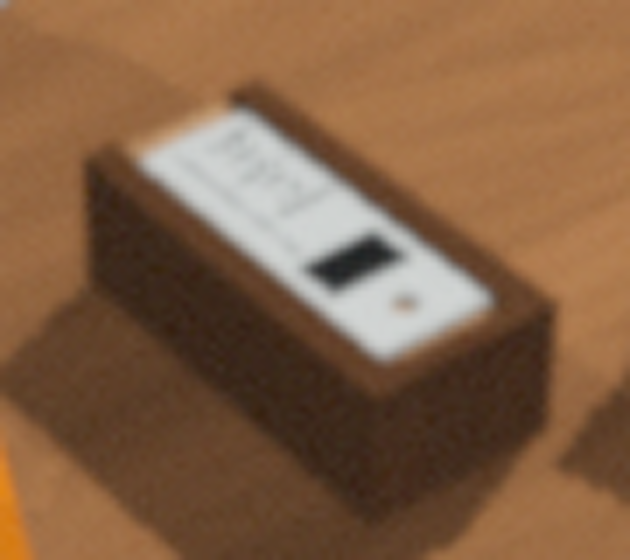

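View pics/b.png

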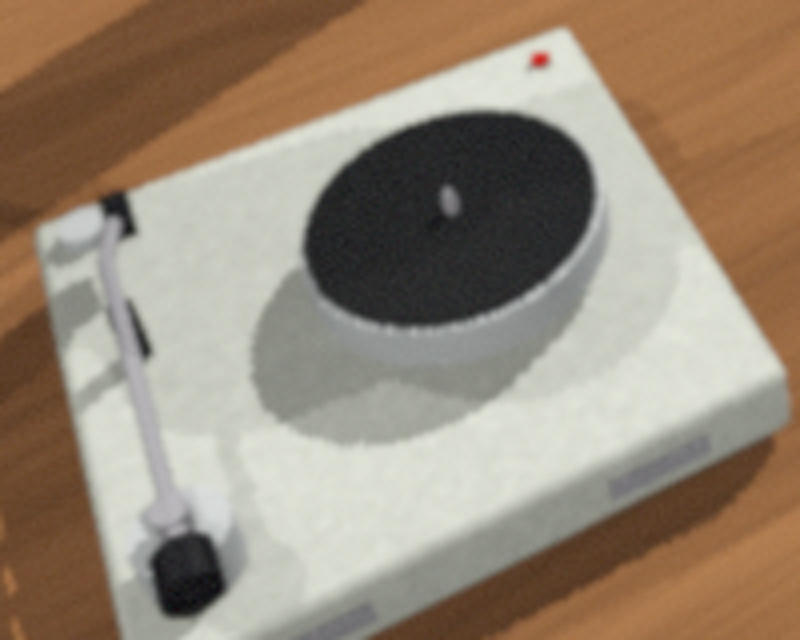

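View pics/c.png

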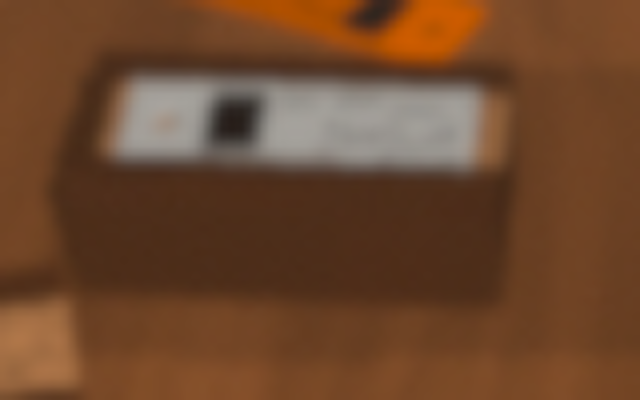

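```bash
cat > m.py <<'E'
from h import *
def gauge(c,box,z,thr=130,sat=45):
    x0,y0,x1,y1=box; im=cv2.resize(c["img"][y0:y1,x0:x1],None,fx=4,fy=4,interpolation=cv2.INTER_CUBIC)
    hsv=cv2.cvtColor(im,cv2.COLOR_RGB2HSV)
    m=((hsv[...,2]>thr)&(hsv[...,1]<sat)).astype(np.uint8)
    cs,_=cv2.findContours(m,cv2.RETR_EXTERNAL,cv2.CHAIN_APPROX_NONE); k=max(cs,key=cv2.contourArea).reshape(-1,2)
    uv=(k+0.5)/4-0.5+[x0,y0]
    P=onz(c,uv,z)[:,:2].astype(np.float32)
    return cv2.minAreaRect(P), cv2.boxPoints(cv2.minAreaRect(P))
E
python3 - <<'E'
from m import *
c=cam("scene"); s=cam("side")
print(gauge(c,(262,205,340,265),58)); print(gauge(s,(235,212,295,238),58,110,60))
# platter: mat ellipse
for n,b,cc in (("scene",(90,265,195,340),c),("side",(240,140,300,175),s)):
    x0,y0,x1,y1=b; im=cv2.resize(cc["img"][y0:y1,x0:x1],None,fx=4,fy=4,interpolation=cv2.INTER_CUBIC)
    m=(im.max(2)<75).astype(np.uint8)
    cs,_=cv2.findContours(m,cv2.RETR_EXTERNAL,cv2.CHAIN_APPROX_NONE); k=cv2.convexHull(max(cs,key=cv2.contourArea)).reshape(-1,2)
    P=onz(cc,(k+.5)/4-.5+[x0,y0],90)[:,:2].astype(np.float32)
    print(n,cv2.minEnclosingCircle(P),cv2.fitEllipse(P))
    cv2.imwrite(f"pics/m{n}.png",m*255)
# wall corners of rest scene (crop a coordinates)
print(onz(c,np.array([(252,82),(553,310),(380,392),(98,150)])/7+[255,200],60))
print("deck corners",onz(c,np.array([(568,28),(785,365),(38,225)])/4+[30,250],50))
print("spindle",proj(c,[[0,0,0]]))
sp=[]
for cc,uv in ((c,np.array([[447,188]])/4+[30,250]),):
    print("spindle tip z104",onz(cc,uv,103),"foot",onz(cc,np.array([[452,214]])/4+[30,250],90))
for nm,z,uv,cc in (("jar",83,(276,300),c),("coaster",9,(363,207),c),("adapter",10,(182,238),c)): print(nm,onz(cc,[uv],z))
E
```

```text
(((619.9241943359375, 204.31027221679688), (145.43258666992188, 55.04915237426758), 0.014837542548775673), array([[547.20074, 231.81601],
       [547.215  , 176.76688],
       [692.64764, 176.80453],
       [692.63336, 231.85367]], dtype=float32))
(((617.5475463867188, 204.70062255859375), (54.44428634643555, 140.1486358642578), 89.84044647216797), array([[547.3977 , 177.67374],
       [687.5458 , 177.28345],
       [687.6974 , 231.72751],
       [547.5493 , 232.1178 ]], dtype=float32))
scene ((635.5646362304688, -211.46810913085938), 70.1888427734375) ((635.7186889648438, -211.39295959472656), (139.24688720703125, 139.59014892578125), 35.00053024291992)
side ((631.76806640625, -202.4326171875), 68.30260467529297) ((631.9840698242188, -204.7672882080078), (127.52043151855469, 136.14004516601562), 109.3226547241211)
[[541.47924371 241.77187989  60.        ]
 [711.26440642 240.25665199  60.        ]
 [707.18936052 165.41730141  60.        ]
 [540.27225796 169.7400375   60.        ]]
deck corners [[ 501.34033441  -89.10833216   50.        ]
 [ 789.22389845 -113.05403652   50.        ]
 [ 472.52609166 -382.2507279    50.        ]]
spindle [[132.6924653  177.28446166]]
spindle tip z104 [[ 633.6052393  -209.26585982  103.        ]] foot [[ 638.61276727 -211.42236152   90.        ]]
jar [[787.1679605    8.77697903  83.        ]]
coaster [[596.54284246 466.15260084   9.        ]]
adapter [[402.73884229 -19.41151441  10.        ]]
```

```bash
python3 -m pendant '[{"x":0.47,"y":-0.33,"z":0,"rz":0.2},{"x":0.936,"y":-0.66,"z":0,"rz":0.427},{"x":0.936,"y":-0.66,"z":0,"rz":0.427},{"x":0.936,"y":-0.66,"z":0,"rz":0.427}]'
```

```text
invalid input
```

```bash
python3 -m pendant '[{"x":0.47,"y":-0.33,"z":0,"rx":0,"ry":0,"rz":0.2,"jaw":0},{"x":0.936,"y":-0.66,"z":0,"rx":0,"ry":0,"rz":0.427,"jaw":0},{"x":0.936,"y":-0.66,"z":0,"rx":0,"ry":0,"rz":0.427,"jaw":0},{"x":0.936,"y":-0.66,"z":0,"rx":0,"ry":0,"rz":0.427,"jaw":0}]'
```

```text
t: 0.85
eef_pos: [306.9, -448.5, 405.1]
tcp_rot: [3.142, -0.0, 0.003]
ft_force: [0.2, -0.3, 0.3]
opening: 0.635
```

```bash
for i in 1; do python3 -m pendant '[{"x":0.1,"y":-0.4,"z":0,"rx":0,"ry":0,"rz":0,"jaw":0},{"x":0.27,"y":-0.8,"z":0,"rx":0,"ry":0,"rz":0,"jaw":0},{"x":0.4,"y":-1,"z":0,"rx":0,"ry":0,"rz":0,"jaw":0}]'
python3 -m pendant '[{"x":0.15,"y":-0.4,"z":0,"rx":0,"ry":0,"rz":0,"jaw":0},{"x":0.3,"y":-0.8,"z":0,"rx":0,"ry":0,"rz":0,"jaw":0},{"x":0.4,"y":-1,"z":0,"rx":0,"ry":0,"rz":0,"jaw":0}]'
python3 -m pendant '[{"x":0.15,"y":-0.4,"z":0,"rx":0,"ry":0,"rz":0,"jaw":0},{"x":0.3,"y":-0.8,"z":0,"rx":0,"ry":0,"rz":0,"jaw":0},{"x":0.4,"y":-1,"z":0,"rx":0,"ry":0,"rz":0,"jaw":0}]'
python3 -m pendant '[{"x":0.15,"y":-0.4,"z":0,"rx":0,"ry":0,"rz":0,"jaw":0},{"x":0.3,"y":-0.8,"z":0,"rx":0,"ry":0,"rz":0,"jaw":0},{"x":0.4,"y":-1,"z":0,"rx":0,"ry":0,"rz":0,"jaw":0}]'
done
python3 - <<'E'
from h import *
c=cam("wrist"); cv2.imwrite("pics/w1.png",c["img"][:,:,::-1]); print(env.state()["eef_pos"],ray(c,[[280,210]]))
E
```

```text
t: 1.23
eef_pos: [365.7, -299.3, 405.0]
tcp_rot: [3.141, -0.0, -0.001]
ft_force: [0.7, -0.3, -0.5]
opening: 0.323
t: 1.6
eef_pos: [426.1, -149.2, 404.9]
tcp_rot: [3.141, -0.0, 0.0]
ft_force: [0.7, 0.2, 0.2]
opening: 0.02
t: 1.98
eef_pos: [486.5, 0.9, 404.8]
tcp_rot: [3.141, -0.001, 0.001]
ft_force: [0.4, -0.9, -0.6]
opening: 0.003
t: 2.35
eef_pos: [546.8, 151.1, 404.6]
tcp_rot: [3.142, -0.001, 0.001]
ft_force: [0.6, -0.4, -0.1]
opening: 0.002
[548.0611517  153.21958754 404.47151135] (array([615.01956218, 150.41285859, 384.26801189]), array([[-0.2332693 , -0.00641117, -0.97251961]]))
```

View pics/w1.png

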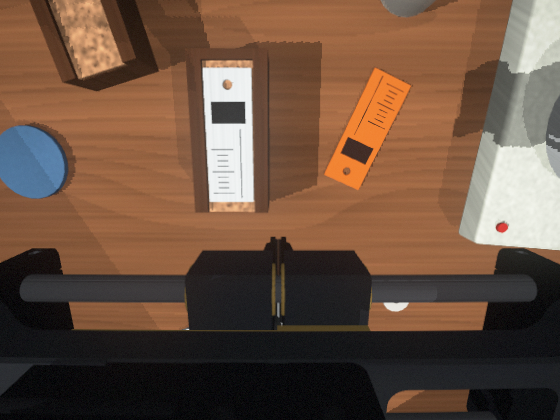

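Run:
```python
from m import *
c=cam("wrist")
print(gauge(c,(190,50,268,210),58,140,40))
crop(c["img"],180,40,280,220,4,"pics/w2.png")
```

```text
(((616.9859008789062, 203.515380859375), (51.167640686035156, 140.26519775390625), 89.99331665039062), array([[546.8503 , 177.93974],
       [687.11554, 177.92339],
       [687.1215 , 229.09102],
       [546.85626, 229.10738]], dtype=float32))
```

View pics/w2.png

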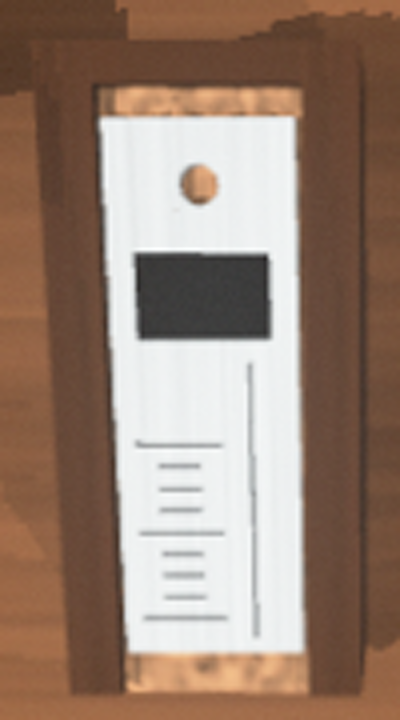

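Run:
```python
from m import *
c=cam("wrist")
q=lambda p:(np.array(p,float)+.5)/4-.5+[180,40]
print("floor edge",onz(c,q([(125,692),(308,692)]),55))
print("floor back",onz(c,q([(100,87),(302,87)]),55))
print("top walls front",onz(c,q([(72,694),(360,694)]),60))
print("top walls back",onz(c,q([(35,40),(362,44)]),60))
print("hole",onz(c,q([(198,184)]),57))
print("patch",onz(c,q([(135,296),(270,296)]),58))
```

```text
floor edge [[533.29343897 228.40544348  55.        ]
 [533.38377328 175.49549342  55.        ]]
floor back [[693.43266836 226.44396793  55.        ]
 [693.31919882 174.53615265  55.        ]]
top walls front [[533.92865892 242.39418454  60.        ]
 [534.06983123 160.33997057  60.        ]]
top walls back [[703.19270363 241.06685602  60.        ]
 [702.06903923 158.97262293  60.        ]]
hole [[669.71362438 201.7662428   57.        ]]
patch [[641.91321353 219.30030988  58.        ]
 [641.88132188 183.59479234  58.        ]]
```

```bash
python3 -m pendant '[{"x":0.3,"y":-0.2,"z":0.3,"rx":0,"ry":0,"rz":0,"jaw":0},{"x":0.51,"y":-0.327,"z":0.6,"rx":0,"ry":0,"rz":0,"jaw":0},{"x":0.51,"y":-0.327,"z":0.9,"rx":0,"ry":0,"rz":0,"jaw":0},{"x":0.51,"y":-0.327,"z":0.98,"rx":0,"ry":0,"rz":0,"jaw":0},{"x":0.51,"y":-0.327,"z":0.98,"rx":0,"ry":0,"rz":0,"jaw":0},{"x":0.51,"y":-0.327,"z":0.98,"rx":0,"ry":0,"rz":0,"jaw":0}]'
python3 - <<'E'
from h import *
s=env.state(); print(s["eef_pos"],s["ft_force"])
c=cam("wrist"); cv2.imwrite("pics/w3.png",c["img"][:,:,::-1])
c=cam("scene"); crop(c["img"],240,180,360,280,5,"pics/s3.png")
s=env.state(); print(s["eef_pos"],s["ft_force"])
E
```

```text
t: 3.25
eef_pos: [622.6, 197.7, 260.0]
tcp_rot: [-3.141, -0.003, -0.001]
ft_force: [-0.3, 0.1, 0.4]
opening: 0.004
[622.63502946 197.68277808 260.00637653] [-0.25565053  0.14798189  0.41862838]
[622.48157814 197.98968174 259.75019127] [ 0.08106049 -0.17450933 -0.03319553]
```

View pics/w3.png

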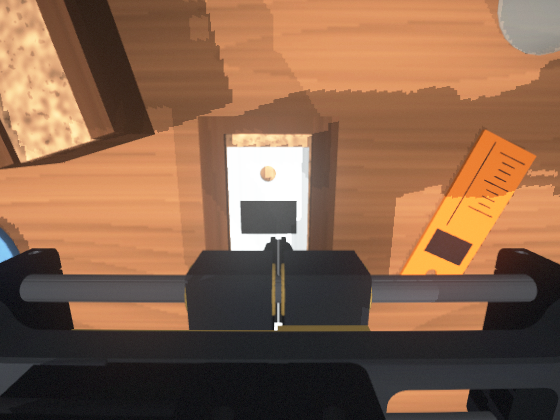

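View pics/s3.png

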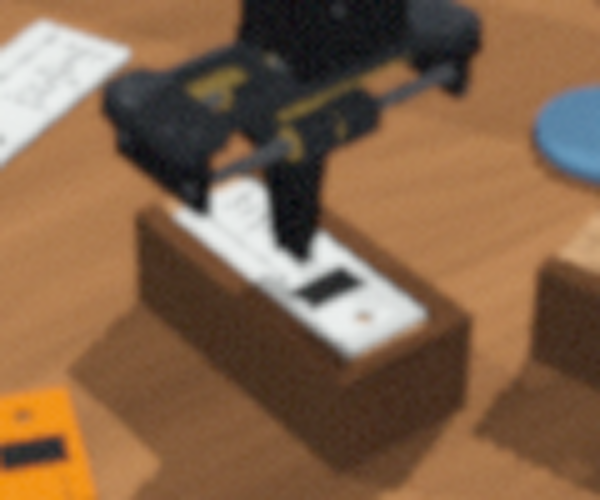

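```bash
python3 -m pendant '[{"x":0,"y":-0.027,"z":0.055,"rx":0,"ry":0,"rz":0,"jaw":0},{"x":0,"y":-0.027,"z":0.055,"rx":0,"ry":0,"rz":0,"jaw":0},{"x":0,"y":-0.027,"z":0.055,"rx":0,"ry":0,"rz":0,"jaw":0}]'
python3 -m pendant '[{"x":0,"y":0,"z":0.0067,"rx":0,"ry":0,"rz":0,"jaw":0},{"x":0,"y":0,"z":0.0067,"rx":0,"ry":0,"rz":0,"jaw":0}]'
```

```text
t: 3.72
eef_pos: [622.3, 202.4, 249.4]
tcp_rot: [3.141, 0.0, -0.0]
ft_force: [1.3, -0.5, -0.3]
opening: 0.004
t: 3.98
eef_pos: [622.4, 202.2, 248.4]
tcp_rot: [3.141, 0.0, -0.001]
ft_force: [-0.6, 0.1, 0.1]
opening: 0.005
```

```bash
R='[{"x":0,"y":0,"z":0.002,"rx":0,"ry":0,"rz":0,"jaw":0},{"x":0,"y":0,"z":0.002,"rx":0,"ry":0,"rz":0,"jaw":0}]'
python3 -m pendant '[{"x":0,"y":0,"z":0.002,"rx":0,"ry":0,"rz":0,"jaw":0},{"x":0,"y":0,"z":0.002,"rx":0,"ry":0,"rz":0,"jaw":0}]'
```

```text
t: 4.22
eef_pos: [622.3, 202.2, 248.3]
tcp_rot: [3.142, -0.0, -0.001]
ft_force: [-1.2, -1.5, 0.7]
opening: 0.0
```

```bash
python3 -m pendant '[{"x":0,"y":0,"z":0.002,"rx":0,"ry":0,"rz":0,"jaw":0},{"x":0,"y":0,"z":0.002,"rx":0,"ry":0,"rz":0,"jaw":0}]'
```

```text
t: 4.47
eef_pos: [622.3, 202.3, 248.1]
tcp_rot: [3.142, -0.0, -0.001]
ft_force: [-0.8, -1.2, 4.7]
opening: 0.006
```

```bash
python3 -m pendant '[{"x":0,"y":0,"z":0.002,"rx":0,"ry":0,"rz":0,"jaw":0},{"x":0,"y":0,"z":0.002,"rx":0,"ry":0,"rz":0,"jaw":0}]'
```

```text
t: 4.72
eef_pos: [622.3, 202.2, 248.0]
tcp_rot: [3.142, -0.0, -0.001]
ft_force: [-2.9, 0.2, 7.7]
opening: 0.004
```

```bash
python3 -m pendant '[{"x":-0.02,"y":0,"z":0,"rx":0,"ry":0,"rz":0,"jaw":0},{"x":-0.04,"y":0,"z":0,"rx":0,"ry":0,"rz":0,"jaw":0},{"x":-0.06,"y":0,"z":0,"rx":0,"ry":0,"rz":0,"jaw":0}]'
python3 - <<'E'
from h import *
c=cam("wrist"); crop(c["img"],190,90,360,260,4,"pics/w4.png"); s=env.state(); print(s["eef_pos"],s["ft_force"])
E
```

```text
t: 5.1
eef_pos: [613.7, 202.3, 248.1]
tcp_rot: [-3.141, -0.002, -0.001]
ft_force: [2.2, -0.7, 5.0]
opening: 0.011
[613.44520118 202.31641566 248.08156739] [ 1.21412222 -0.26765423  4.96565047]
```

View pics/w4.png

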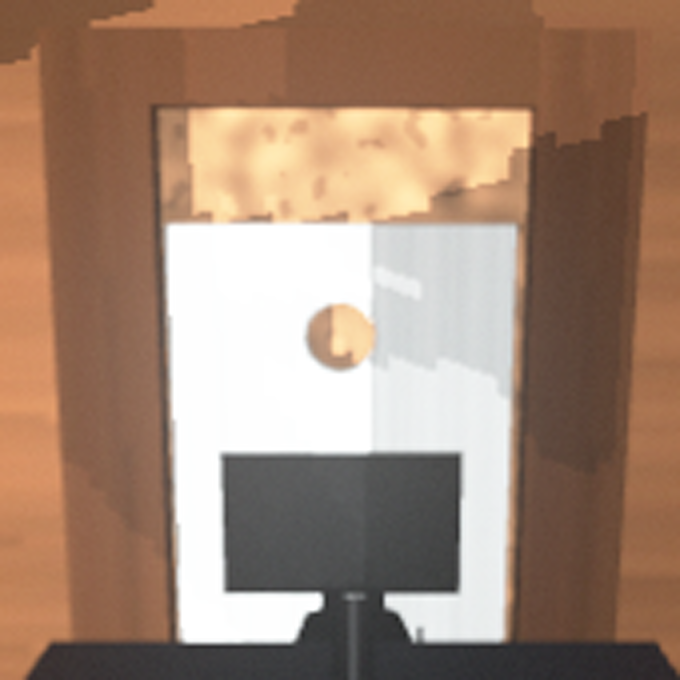

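```bash
python3 -m pendant '[{"x":-0.025,"y":0,"z":0.0005,"rx":0,"ry":0,"rz":0,"jaw":0},{"x":-0.05,"y":0,"z":0.0005,"rx":0,"ry":0,"rz":0,"jaw":0},{"x":-0.075,"y":0,"z":0.0005,"rx":0,"ry":0,"rz":0,"jaw":0},{"x":-0.1,"y":0,"z":0.0005,"rx":0,"ry":0,"rz":0,"jaw":0}]'
```

```text
t: 5.65
eef_pos: [598.7, 202.3, 248.1]
tcp_rot: [-3.141, -0.003, -0.001]
ft_force: [1.8, 0.5, 6.3]
opening: 0.0
```

```bash
python3 -m pendant '[{"x":-0.025,"y":0,"z":0.0003,"rx":0,"ry":0,"rz":0,"jaw":0},{"x":-0.05,"y":0,"z":0.0003,"rx":0,"ry":0,"rz":0,"jaw":0},{"x":-0.075,"y":0,"z":0.0003,"rx":0,"ry":0,"rz":0,"jaw":0},{"x":-0.1,"y":0,"z":0.0003,"rx":0,"ry":0,"rz":0,"jaw":0}]'
python3 - <<'E'
from h import *
c=cam("wrist"); crop(c["img"],190,50,360,260,3,"pics/w5.png"); s=env.state(); print(s["eef_pos"],s["ft_force"])
E
```

```text
t: 6.15
eef_pos: [583.8, 202.3, 248.0]
tcp_rot: [-3.141, -0.003, -0.001]
ft_force: [1.6, 0.4, 5.5]
opening: 0.0
[583.39534898 202.35613609 248.02664387] [ 0.21934209 -0.63706944  6.85526556]
```

View pics/w5.png

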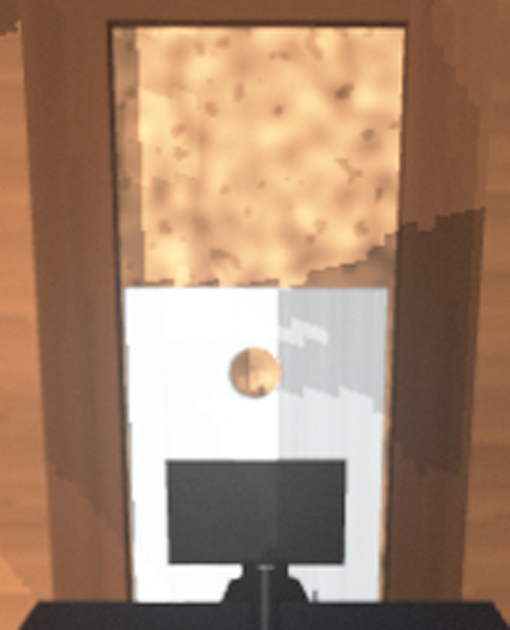

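```bash
python3 -m pendant '[{"x":-0.025,"y":0,"z":0,"rx":0,"ry":0,"rz":0,"jaw":0},{"x":-0.05,"y":0,"z":0,"rx":0,"ry":0,"rz":0,"jaw":0},{"x":-0.075,"y":0,"z":0,"rx":0,"ry":0,"rz":0,"jaw":0},{"x":-0.1,"y":0,"z":0,"rx":0,"ry":0,"rz":0,"jaw":0}]'
```

```text
t: 6.7
eef_pos: [568.8, 202.3, 248.0]
tcp_rot: [-3.141, -0.003, -0.001]
ft_force: [1.9, 0.2, 5.4]
opening: 0.007
```

```bash
python3 -m pendant '[{"x":-0.025,"y":0,"z":0,"rx":0,"ry":0,"rz":0,"jaw":0},{"x":-0.05,"y":0,"z":0,"rx":0,"ry":0,"rz":0,"jaw":0},{"x":-0.07,"y":0,"z":0,"rx":0,"ry":0,"rz":0,"jaw":0},{"x":-0.07,"y":0,"z":0,"rx":0,"ry":0,"rz":0,"jaw":0},{"x":-0.07,"y":0,"z":0,"rx":0,"ry":0,"rz":0,"jaw":0}]'
python3 - <<'E'
from h import *
c=cam("wrist"); crop(c["img"],190,10,360,260,2,"pics/w6.png"); s=env.state(); print(s["eef_pos"],s["ft_force"])
E
```

```text
t: 7.32
eef_pos: [558.1, 202.4, 248.0]
tcp_rot: [-3.141, -0.002, -0.001]
ft_force: [-1.1, -0.2, 7.6]
opening: 0.003
[558.11023678 202.38125935 247.92536297] [-0.67964891  0.29587958  6.03397421]
```

View pics/w6.png

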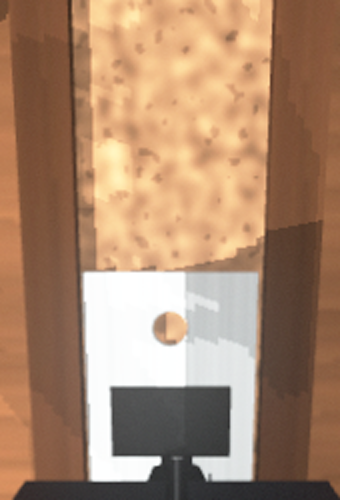

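```bash
python3 -m pendant '[{"x":0,"y":0,"z":-0.03,"rx":0,"ry":0,"rz":0,"jaw":0},{"x":0,"y":0,"z":-0.2,"rx":0,"ry":0,"rz":0,"jaw":0},{"x":-0.1,"y":0,"z":-0.6,"rx":0,"ry":0,"rz":0,"jaw":1},{"x":-0.3,"y":0,"z":-0.9,"rx":0,"ry":0,"rz":0,"jaw":1},{"x":-0.5,"y":0,"z":-1,"rx":0,"ry":0,"rz":0,"jaw":1},{"x":-0.7,"y":0,"z":-1,"rx":0,"ry":0,"rz":0,"jaw":1},{"x":-0.7,"y":0,"z":-1,"rx":0,"ry":0,"rz":0,"jaw":1},{"x":-0.7,"y":0,"z":-1,"rx":0,"ry":0,"rz":0,"jaw":1}]'
python3 - <<'E'
from h import *
c=cam("wrist"); cv2.imwrite("pics/w7.png",c["img"][:,:,::-1]); s=env.state(); print(s["eef_pos"],s["ft_force"])
E
```

```text
t: 8.38
eef_pos: [453.4, 202.4, 397.5]
tcp_rot: [-3.142, -0.001, -0.001]
ft_force: [0.1, -0.4, -0.3]
opening: 0.579
[453.58775767 202.3909076  397.3039525 ] [-0.82814321 -0.74023908  0.04191386]
```

View pics/w7.png

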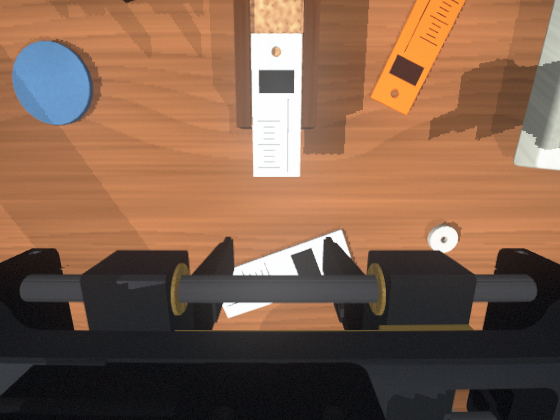

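Run:
```python
from m import *
c=cam("wrist")
print(gauge(c,(240,20,312,190),58,150,35))
print("edge",onz(c,[(238,127.5),(314,128)],60))
print(env.state()["opening"])
```

```text
(((552.6785278320312, 203.6705322265625), (51.20177459716797, 139.927490234375), 89.89824676513672), array([[482.66943, 178.19394],
       [622.5967 , 177.94543],
       [622.6876 , 229.14713],
       [482.76038, 229.39563]], dtype=float32))
edge [[533.78679201 243.2593936   60.        ]
 [533.17724062 164.36009102  60.        ]]
0.6648992023487549
```

```bash
python3 -m pendant '[{"x":0.3,"y":-0.009,"z":0.1,"rx":0,"ry":0,"rz":0,"jaw":1},{"x":0.383,"y":-0.009,"z":0.3,"rx":0,"ry":0,"rz":0,"jaw":1},{"x":0.383,"y":-0.009,"z":0.5,"rx":0,"ry":0,"rz":0,"jaw":1},{"x":0.383,"y":-0.009,"z":0.7,"rx":0,"ry":0,"rz":0,"jaw":1},{"x":0.383,"y":-0.009,"z":0.7,"rx":0,"ry":0,"rz":0,"jaw":1}]'
python3 - <<'E'
from h import *
c=cam("wrist"); cv2.imwrite("pics/w8.png",c["img"][:,:,::-1]); s=env.state(); print(s["eef_pos"],s["opening"])
o,_=ray(c,[[280,210]]); print(o)
E
```

```text
t: 9.1
eef_pos: [510.6, 203.5, 290.4]
tcp_rot: [3.14, 0.004, -0.001]
ft_force: [-1.0, 0.1, 0.1]
opening: 0.996
[510.83374585 203.60647028 291.85569103] 1.0005883366953996
[578.71195183 202.64564005 269.73807706]
```

View pics/w8.png

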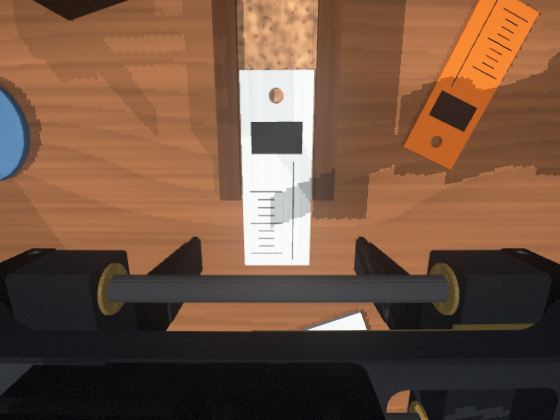

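```bash
python3 -m pendant '[{"x":0,"y":0,"z":0.15,"rx":0,"ry":0,"rz":0,"jaw":1},{"x":0,"y":0,"z":0.3,"rx":0,"ry":0,"rz":0,"jaw":0.8},{"x":0,"y":0,"z":0.428,"rx":0,"ry":0,"rz":0,"jaw":0.65},{"x":0,"y":0,"z":0.428,"rx":0,"ry":0,"rz":0,"jaw":0.6},{"x":0,"y":0,"z":0.428,"rx":0,"ry":0,"rz":0,"jaw":0.6},{"x":0,"y":0,"z":0.428,"rx":0,"ry":0,"rz":0,"jaw":0.6}]'
python3 - <<'E'
from h import *
c=cam("wrist"); cv2.imwrite("pics/w9.png",c["img"][:,:,::-1]);c=cam("scene"); crop(c["img"],230,170,350,280,5,"pics/s9.png"); s=env.state(); print(s["eef_pos"],s["ft_force"],s["opening"])
E
```

```text
t: 9.9
eef_pos: [510.5, 203.7, 229.4]
tcp_rot: [-3.141, -0.002, -0.001]
ft_force: [0.1, 0.6, -0.2]
opening: 0.606
[510.40871303 203.71307338 229.02184714] [0.07931303 0.55934224 0.22113952] 0.6036818095557058
```

View pics/w9.png

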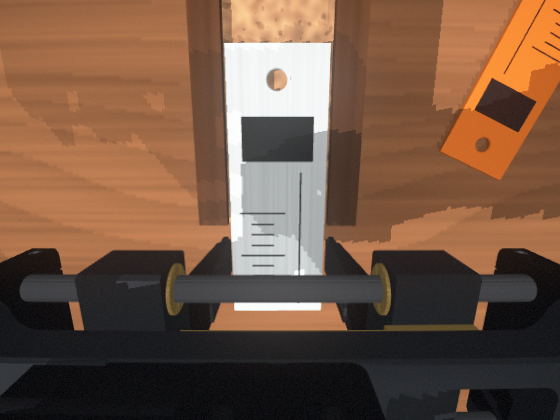

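View pics/s9.png

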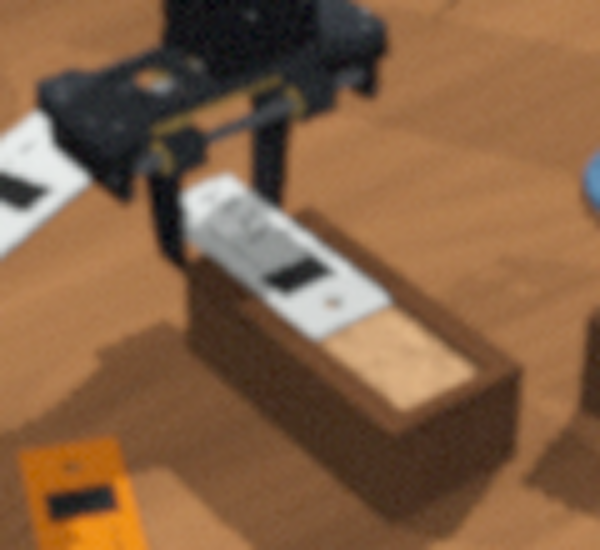

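```bash
python3 -m pendant '[{"x":0,"y":0,"z":0.01,"rx":0,"ry":0,"rz":0,"jaw":0.56},{"x":0,"y":0,"z":0.01,"rx":0,"ry":0,"rz":0,"jaw":0.56}]'; python3 -m pendant '[{"x":0,"y":0,"z":0,"rx":0,"ry":0,"rz":0,"jaw":0.54},{"x":0,"y":0,"z":0,"rx":0,"ry":0,"rz":0,"jaw":0.54}]'
```

```text
t: 10.25
eef_pos: [510.3, 203.7, 226.7]
tcp_rot: [3.141, 0.0, -0.001]
ft_force: [1.1, 0.0, -0.4]
opening: 0.564
t: 10.5
eef_pos: [510.3, 203.7, 226.7]
tcp_rot: [3.141, 0.0, -0.001]
ft_force: [0.5, 0.1, 0.4]
opening: 0.542
```

```bash
python3 -m pendant '[{"x":0,"y":0,"z":0,"rx":0,"ry":0,"rz":0,"jaw":0.53},{"x":0,"y":0,"z":0,"rx":0,"ry":0,"rz":0,"jaw":0.53}]'
```

```text
t: 10.75
eef_pos: [510.3, 203.7, 226.7]
tcp_rot: [3.142, 0.0, -0.001]
ft_force: [-0.8, -0.5, -0.0]
opening: 0.527
```

```bash
python3 -m pendant '[{"x":0,"y":0,"z":0,"rx":0,"ry":0,"rz":0,"jaw":0.515},{"x":0,"y":0,"z":0,"rx":0,"ry":0,"rz":0,"jaw":0.5}]';python3 -m pendant '[{"x":0,"y":0,"z":0,"rx":0,"ry":0,"rz":0,"jaw":0.3},{"x":0,"y":0,"z":0,"rx":0,"ry":0,"rz":0,"jaw":0},{"x":0,"y":0,"z":0,"rx":0,"ry":0,"rz":0,"jaw":0}]'
```

```text
t: 11.0
eef_pos: [510.3, 203.7, 226.7]
tcp_rot: [3.141, 0.0, -0.001]
ft_force: [0.0, 0.3, 0.2]
opening: 0.515
t: 11.38
eef_pos: [510.3, 203.7, 226.7]
tcp_rot: [3.141, -0.0, -0.001]
ft_force: [-0.8, 0.1, 0.6]
opening: 0.519
```

Gripped at ~50 mm. Lift slowly.

```bash
python3 -m pendant '[{"x":0,"y":0,"z":-0.01,"rx":0,"ry":0,"rz":0,"jaw":0},{"x":0,"y":0,"z":-0.04,"rx":0,"ry":0,"rz":0,"jaw":0},{"x":0,"y":0,"z":-0.1,"rx":0,"ry":0,"rz":0,"jaw":0},{"x":0,"y":0,"z":-0.18,"rx":0,"ry":0,"rz":0,"jaw":0},{"x":0,"y":0,"z":-0.26,"rx":0,"ry":0,"rz":0,"jaw":0},{"x":0,"y":0,"z":-0.35,"rx":0,"ry":0,"rz":0,"jaw":0},{"x":0,"y":0,"z":-0.35,"rx":0,"ry":0,"rz":0,"jaw":0}]'
python3 - <<'E'
from h import *
c=cam("wrist"); cv2.imwrite("pics/w10.png",c["img"][:,:,::-1]);c=cam("side"); crop(c["img"],210,170,330,260,5,"pics/s10.png"); s=env.state(); print(s["eef_pos"],s["ft_force"],s["opening"])
E
```

```text
t: 12.25
eef_pos: [510.4, 203.7, 280.5]
tcp_rot: [-3.141, -0.002, -0.001]
ft_force: [-0.0, -0.0, -1.0]
opening: 0.516
[510.1756064  203.63358751 279.29420448] [-0.19748414 -0.0554741  -0.74415268] 0.5204029686530054
```

View pics/w10.png

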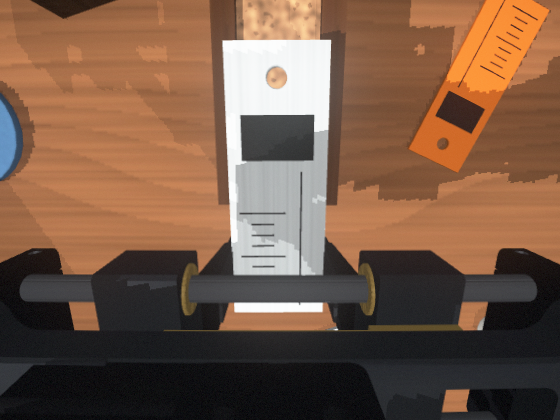

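View pics/s10.png

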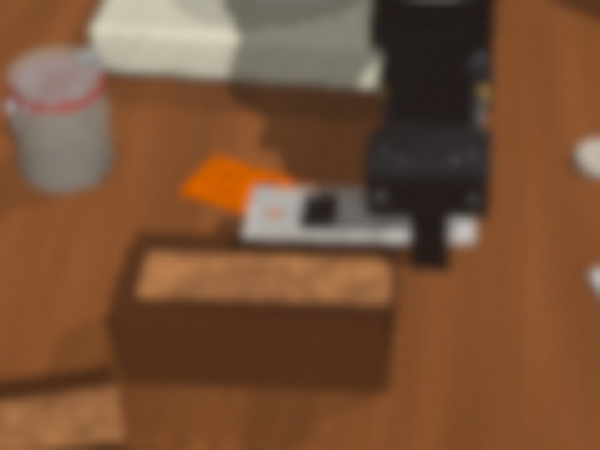

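```bash
python3 -m pendant '[{"x":0,"y":0.05,"z":-0.1,"rx":0,"ry":0,"rz":0,"jaw":0},{"x":0,"y":0.2,"z":-0.2,"rx":0,"ry":0,"rz":0,"jaw":0},{"x":0,"y":0.4,"z":-0.3,"rx":0,"ry":0,"rz":0,"jaw":0},{"x":0.05,"y":0.6,"z":-0.4,"rx":0,"ry":0,"rz":0,"jaw":0},{"x":0.1,"y":0.8,"z":-0.4,"rx":0,"ry":0,"rz":0,"jaw":0},{"x":0.15,"y":1,"z":-0.4,"rx":0,"ry":0,"rz":0,"jaw":0}]'
python3 -m pendant '[{"x":0,"y":0.2,"z":0,"rx":0,"ry":0,"rz":0,"jaw":0},{"x":0,"y":0.4,"z":0,"rx":0,"ry":0,"rz":0,"jaw":0},{"x":0,"y":0.6,"z":0,"rx":0,"ry":0,"rz":0,"jaw":0},{"x":0,"y":0.8,"z":0,"rx":0,"ry":0,"rz":0,"jaw":0},{"x":0,"y":1,"z":0,"rx":0,"ry":0,"rz":0,"jaw":0}]'
python3 -m pendant '[{"x":0,"y":0.15,"z":0,"rx":0,"ry":0,"rz":0,"jaw":0},{"x":0,"y":0.25,"z":0,"rx":0,"ry":0,"rz":0,"jaw":0},{"x":0,"y":0.33,"z":0,"rx":0,"ry":0,"rz":0,"jaw":0},{"x":0,"y":0.33,"z":0,"rx":0,"ry":0,"rz":0,"jaw":0}]'
python3 - <<'E'
from h import *
c=cam("wrist"); cv2.imwrite("pics/w11.png",c["img"][:,:,::-1]);s=env.state(); print(s["eef_pos"],s["ft_force"],s["opening"])
E
```

```text
t: 13.1
eef_pos: [532.7, 52.3, 340.1]
tcp_rot: [3.141, -0.001, -0.001]
ft_force: [0.4, -0.2, -1.0]
opening: 0.518
t: 13.72
eef_pos: [532.3, -97.7, 339.8]
tcp_rot: [3.141, 0.0, -0.001]
ft_force: [0.3, -1.0, -1.6]
opening: 0.518
t: 14.22
eef_pos: [532.6, -146.2, 339.3]
tcp_rot: [3.141, -0.0, -0.001]
ft_force: [-1.0, 0.3, -0.5]
opening: 0.523
[ 532.52819318 -145.7696197   339.27319108] [ 0.31613674  0.90112839 -1.42573221] 0.5200385426470778
```

View pics/w11.png

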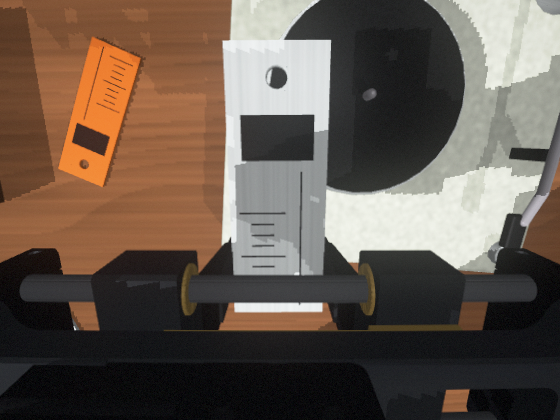

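Run:
```python
from m import *
c=cam("wrist"); s=env.state(); print(s["eef_pos"])
crop(c["img"],255,60,295,95,10,"pics/hole.png"); crop(c["img"],350,75,390,110,10,"pics/spin.png")
# mat ellipse
im=c["img"]; m=(im.max(2)<75).astype(np.uint8); m[:, :335]=0; m[200:]=0; m[:,475:]=0
m=cv2.morphologyEx(m,cv2.MORPH_OPEN,np.ones((3,3)))
cs,_=cv2.findContours(m,cv2.RETR_EXTERNAL,cv2.CHAIN_APPROX_NONE); k=max(cs,key=cv2.contourArea).reshape(-1,2)
k=k[(k[:,0]>340)&(k[:,1]>2)]
P=onz(c,k,90)[:,:2]
A=np.c_[2*P,np.ones(len(P))]; x=np.linalg.lstsq(A,(P**2).sum(1),rcond=None)[0]; r=np.sqrt(x[2]+x[0]**2+x[1]**2)
e=np.abs(np.hypot(*(P-x[:2]).T)-r); g=e<2
x=np.linalg.lstsq(A[g],(P[g]**2).sum(1),rcond=None)[0]; r=np.sqrt(x[2]+x[0]**2+x[1]**2)
print("mat",x[:2],r,g.mean(),e.max())
```

```text
[ 532.55196471 -145.45872342  339.24565561]
mat [ 632.04318716 -212.12618078] 70.70615743252253 1.0 0.6523889210761666
```

View pics/hole.png

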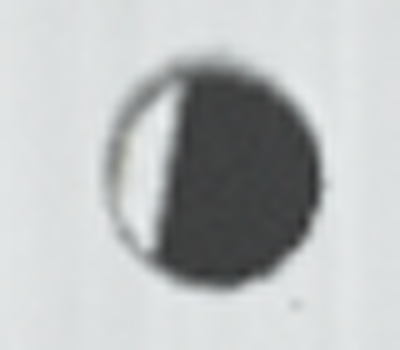

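View pics/spin.png

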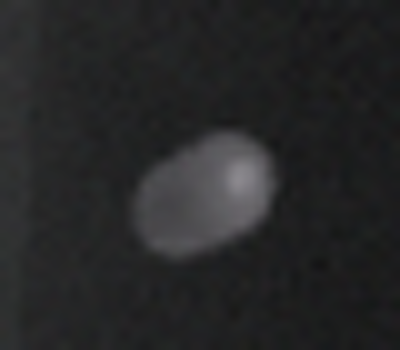

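Run:
```python
from m import *
c=cam("wrist"); s=env.state()
q=lambda x0,y0,p:(np.array(p,float)+.5)/10-.5+[x0,y0]
e=s["eef_pos"]
print(e)
print("hole",onz(c,q(255,60,[(214,177)]),170.6))
print("tip",onz(c,q(350,75,[(240,167)]),102.5),"foot",onz(c,q(350,75,[(175,218)]),90))
print(gauge(c,(215,35,335,225),170.6,100,40))
```

```text
[ 532.56278621 -145.28485962  339.24912517]
hole [[ 628.89252703 -145.19712356  170.6       ]]
tip [[ 632.96150404 -212.09026783  102.5       ]] foot [[ 631.29547165 -211.37391709   90.        ]]
(((602.1189575195312, -146.4480438232422), (58.67353820800781, 89.70415496826172), 89.9662094116211), array([[ 557.24963, -175.75835],
       [ 646.95374, -175.81126],
       [ 646.9883 , -117.13774],
       [ 557.2842 , -117.08482]], dtype=float32))
```

```bash
python3 -m pendant '[{"x":0.005,"y":0.1,"z":0,"rx":0,"ry":0,"rz":0,"jaw":0},{"x":0.022,"y":0.3,"z":0.05,"rx":0,"ry":0,"rz":0,"jaw":0},{"x":0.022,"y":0.445,"z":0.15,"rx":0,"ry":0,"rz":0,"jaw":0},{"x":0.022,"y":0.445,"z":0.3,"rx":0,"ry":0,"rz":0,"jaw":0},{"x":0.022,"y":0.445,"z":0.317,"rx":0,"ry":0,"rz":0,"jaw":0},{"x":0.022,"y":0.445,"z":0.317,"rx":0,"ry":0,"rz":0,"jaw":0},{"x":0.022,"y":0.445,"z":0.317,"rx":0,"ry":0,"rz":0,"jaw":0}]'
python3 - <<'E'
from h import *
c=cam("wrist"); cv2.imwrite("pics/w12.png",c["img"][:,:,::-1]);s=env.state(); print(s["eef_pos"],s["ft_force"],s["opening"])
crop(c["img"],255,60,295,95,10,"pics/hole2.png")
c=cam("side"); crop(c["img"],215,110,335,190,6,"pics/side12.png")
c=cam("scene"); crop(c["img"],90,220,220,330,6,"pics/sc12.png")
E
```

```text
t: 15.25
eef_pos: [536.0, -212.5, 292.4]
tcp_rot: [3.141, -0.001, -0.0]
ft_force: [0.3, -0.5, -0.9]
opening: 0.517
[ 535.99095946 -212.49011681  292.42556353] [-0.08259668 -0.25497015 -0.1702942 ] 0.5149361709786026
```

View pics/w12.png

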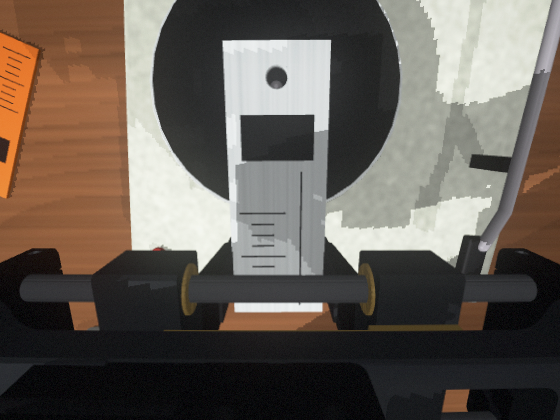

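View pics/hole2.png

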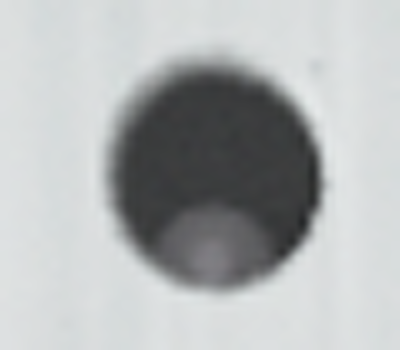

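View pics/side12.png

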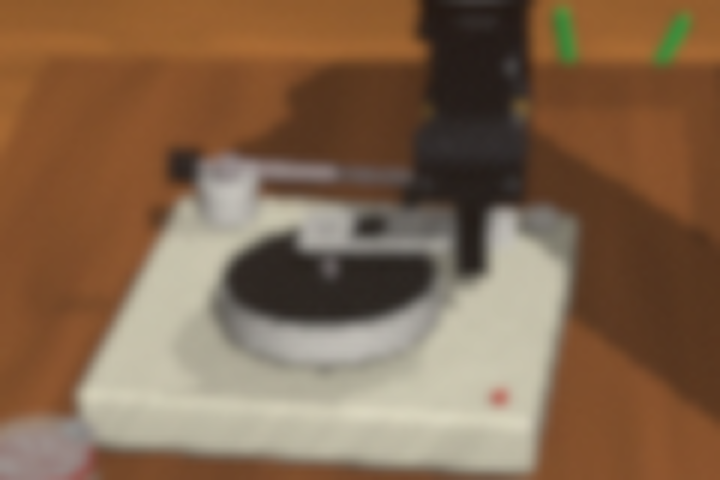

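View pics/sc12.png

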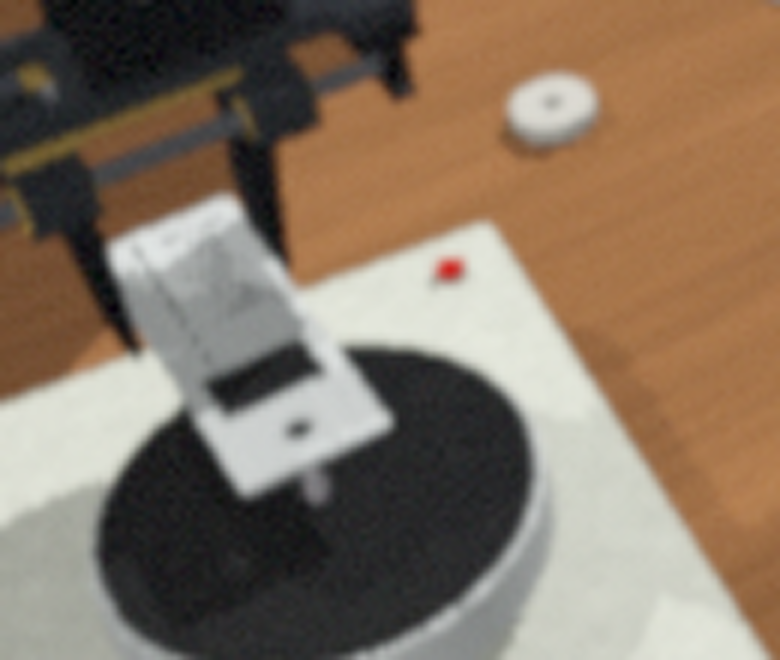

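Run:
```python
from m import *
c=cam("wrist"); s=env.state(); e=s["eef_pos"]
q=lambda p:(np.array(p,float)+.5)/10-.5+[255,60]
print(e, ray(c,[[278,214]])[0])
print("hole",onz(c,q([(214,177)]),e[2]-168.7),"tip",onz(c,q([(214,264),(214,255)]),101.5))
im=c["img"]; m=(im.max(2)<75).astype(np.uint8); m[202:]=0; m[:,:140]=0;m[:,405:]=0; m[40:,215:335]=0
cs,_=cv2.findContours(m,cv2.RETR_EXTERNAL,cv2.CHAIN_APPROX_NONE); k=max(cs,key=cv2.contourArea).reshape(-1,2)
k=k[(k[:,1]>2)&((k[:,0]<213)|(k[:,0]>337))]
P=onz(c,k,90)[:,:2]
for _ in range(3):
  A=np.c_[2*P,np.ones(len(P))]; x=np.linalg.lstsq(A,(P**2).sum(1),rcond=None)[0]; r=np.sqrt(x[2]+x[0]**2+x[1]**2)
  er=np.abs(np.hypot(*(P-x[:2]).T)-r); print("mat",x[:2],r,len(P)); P=P[er<1.5]
```

```text
[ 535.89694621 -212.47740633  292.19328807] [ 604.11098378 -213.22106632  272.00356908]
hole [[ 632.4936483  -212.28251202  123.49328807]] tip [[ 632.31745294 -212.1336886   101.5       ]
 [ 632.77294082 -212.1347128   101.5       ]]
mat [ 632.19877041 -212.12099127] 71.07099523860123 385
mat [ 632.19877041 -212.12099127] 71.07099523860123 385
mat [ 632.19877041 -212.12099127] 71.07099523860123 385
```

```bash
python3 -m pendant '[{"x":-0.001,"y":-0.001,"z":0.04,"rx":0,"ry":0,"rz":0,"jaw":0},{"x":-0.001,"y":-0.001,"z":0.08,"rx":0,"ry":0,"rz":0,"jaw":0},{"x":-0.001,"y":-0.001,"z":0.095,"rx":0,"ry":0,"rz":0,"jaw":0},{"x":-0.001,"y":-0.001,"z":0.095,"rx":0,"ry":0,"rz":0,"jaw":0},{"x":-0.001,"y":-0.001,"z":0.095,"rx":0,"ry":0,"rz":0,"jaw":0}]'
python3 - <<'E'
from h import *
c=cam("wrist");s=env.state(); print(s["eef_pos"],s["ft_force"],s["opening"])
crop(c["img"],255,60,295,95,10,"pics/hole3.png")
c=cam("side"); crop(c["img"],215,110,335,190,6,"pics/side13.png")
E
```

```text
t: 16.08
eef_pos: [535.7, -212.5, 277.5]
tcp_rot: [3.141, -0.0, -0.001]
ft_force: [0.1, -0.7, -1.6]
opening: 0.518
[ 535.71804627 -212.46925813  277.55533701] [-0.4829052   0.18734194 -1.84754641] 0.5169085493640293
```

View pics/hole3.png

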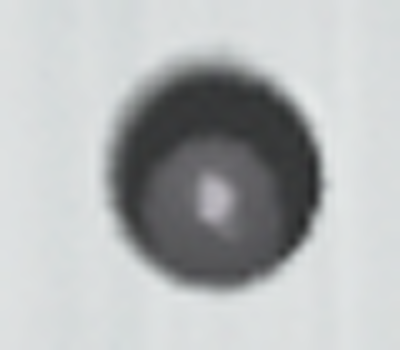

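View pics/side13.png

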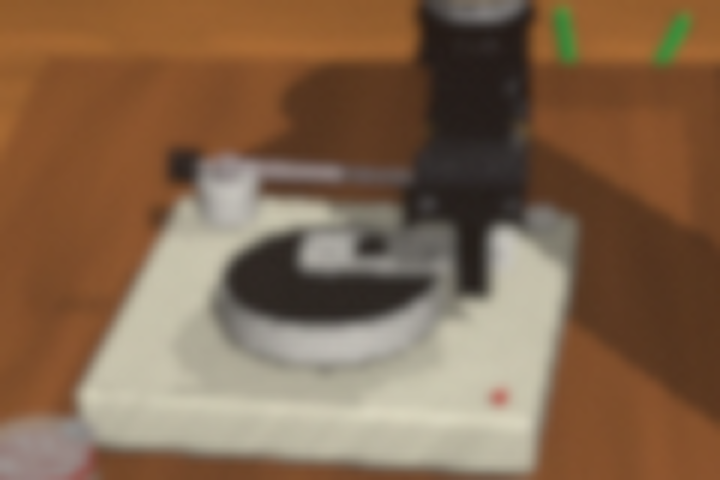

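```bash
python3 -m pendant '[{"x":0,"y":0,"z":0.02,"rx":0,"ry":0,"rz":0,"jaw":0},{"x":0,"y":0,"z":0.04,"rx":0,"ry":0,"rz":0,"jaw":0},{"x":0,"y":0,"z":0.04,"rx":0,"ry":0,"rz":0,"jaw":0}]'
```

```text
t: 16.55
eef_pos: [535.6, -212.4, 271.1]
tcp_rot: [-3.141, 0.0, -0.001]
ft_force: [0.6, -0.6, -1.4]
opening: 0.517
```

```bash
python3 -m pendant '[{"x":0,"y":0,"z":0.02,"rx":0,"ry":0,"rz":0,"jaw":0},{"x":0,"y":0,"z":0.04,"rx":0,"ry":0,"rz":0,"jaw":0},{"x":0,"y":0,"z":0.048,"rx":0,"ry":0,"rz":0,"jaw":0},{"x":0,"y":0,"z":0.048,"rx":0,"ry":0,"rz":0,"jaw":0}]'
python3 - <<'E'
from h import *
c=cam("wrist");s=env.state(); print(s["eef_pos"],s["ft_force"],s["opening"])
crop(c["img"],255,60,295,95,10,"pics/hole4.png")
E
```

```text
t: 17.05
eef_pos: [535.7, -212.4, 264.2]
tcp_rot: [3.142, 0.0, -0.001]
ft_force: [1.0, 0.5, -1.2]
opening: 0.52
[ 535.71601519 -212.44711807  264.24181631] [ 0.44782078  0.0378516  -1.33072756] 0.5181484083237463
```

View pics/hole4.png

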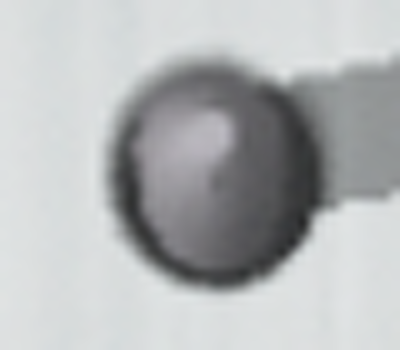

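```bash
python3 -m pendant '[{"x":0,"y":0,"z":0.005,"rx":0,"ry":0,"rz":0,"jaw":0},{"x":0,"y":0,"z":0.01,"rx":0,"ry":0,"rz":0,"jaw":0},{"x":0,"y":0,"z":0.01,"rx":0,"ry":0,"rz":0,"jaw":0}]'
```

```text
t: 17.48
eef_pos: [535.7, -212.4, 262.7]
tcp_rot: [3.142, 0.0, -0.001]
ft_force: [-0.4, -0.1, -1.1]
opening: 0.52
```

```bash
python3 -m pendant '[{"x":0,"y":0,"z":0.002,"rx":0,"ry":0,"rz":0,"jaw":0},{"x":0,"y":0,"z":0.002,"rx":0,"ry":0,"rz":0,"jaw":0}]'
```

```text
t: 17.73
eef_pos: [535.7, -212.4, 262.5]
tcp_rot: [3.141, -0.0, -0.001]
ft_force: [-0.5, -0.9, -0.7]
opening: 0.52
```

```bash
python3 -m pendant '[{"x":0,"y":0,"z":0.002,"rx":0,"ry":0,"rz":0,"jaw":0},{"x":0,"y":0,"z":0.002,"rx":0,"ry":0,"rz":0,"jaw":0}]'
```

```text
t: 17.98
eef_pos: [535.7, -212.5, 262.2]
tcp_rot: [3.141, -0.0, -0.001]
ft_force: [0.6, -0.6, -1.0]
opening: 0.52
```

```bash
python3 -m pendant '[{"x":0,"y":0,"z":0.002,"rx":0,"ry":0,"rz":0,"jaw":0},{"x":0,"y":0,"z":0.002,"rx":0,"ry":0,"rz":0,"jaw":0}]'
```

```text
t: 18.23
eef_pos: [535.7, -212.5, 261.8]
tcp_rot: [3.142, -0.0, -0.001]
ft_force: [0.2, 0.6, -1.2]
opening: 0.523
```

```bash
python3 -m pendant '[{"x":0,"y":0,"z":0.002,"rx":0,"ry":0,"rz":0,"jaw":0},{"x":0,"y":0,"z":0.002,"rx":0,"ry":0,"rz":0,"jaw":0}]'
```

```text
t: 18.48
eef_pos: [535.7, -212.5, 261.7]
tcp_rot: [3.141, -0.0, -0.001]
ft_force: [-0.9, -0.6, 1.1]
opening: 0.518
```

```bash
python3 -m pendant '[{"x":0,"y":0,"z":0.001,"rx":0,"ry":0,"rz":0,"jaw":0},{"x":0,"y":0,"z":0.001,"rx":0,"ry":0,"rz":0,"jaw":0}]'
```

```text
t: 18.73
eef_pos: [535.7, -212.5, 261.5]
tcp_rot: [3.141, -0.0, -0.001]
ft_force: [-0.5, -0.4, 2.6]
opening: 0.522
```

```bash
python3 -m pendant '[{"x":0,"y":0,"z":0,"rx":0,"ry":0,"rz":0,"jaw":0.53},{"x":0,"y":0,"z":0,"rx":0,"ry":0,"rz":0,"jaw":0.55},{"x":0,"y":0,"z":0,"rx":0,"ry":0,"rz":0,"jaw":0.65},{"x":0,"y":0,"z":0,"rx":0,"ry":0,"rz":0,"jaw":0.75},{"x":0,"y":0,"z":0,"rx":0,"ry":0,"rz":0,"jaw":0.75},{"x":0,"y":0,"z":0,"rx":0,"ry":0,"rz":0,"jaw":0.75}]'
python3 - <<'E'
from h import *
c=cam("wrist");s=env.state(); print(s["eef_pos"],s["ft_force"],s["opening"])
cv2.imwrite("pics/w14.png",c["img"][:,:,::-1])
c=cam("side"); crop(c["img"],215,110,335,190,6,"pics/side14.png")
E
```

```text
t: 19.48
eef_pos: [535.7, -212.5, 261.4]
tcp_rot: [3.142, -0.0, -0.001]
ft_force: [0.4, -0.4, -0.2]
opening: 0.748
[ 535.69297657 -212.44123759  261.43259751] [ 0.04513064 -0.0670558  -0.28083558] 0.7483023297170642
```

View pics/w14.png

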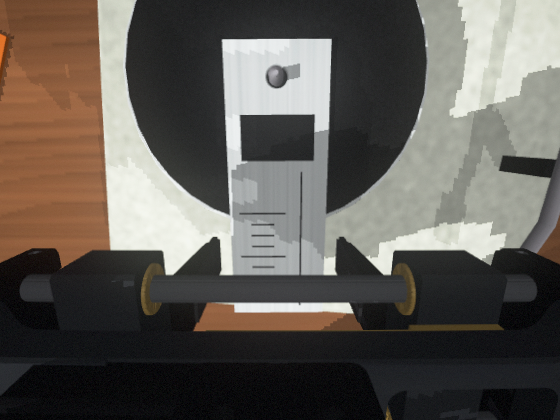

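View pics/side14.png

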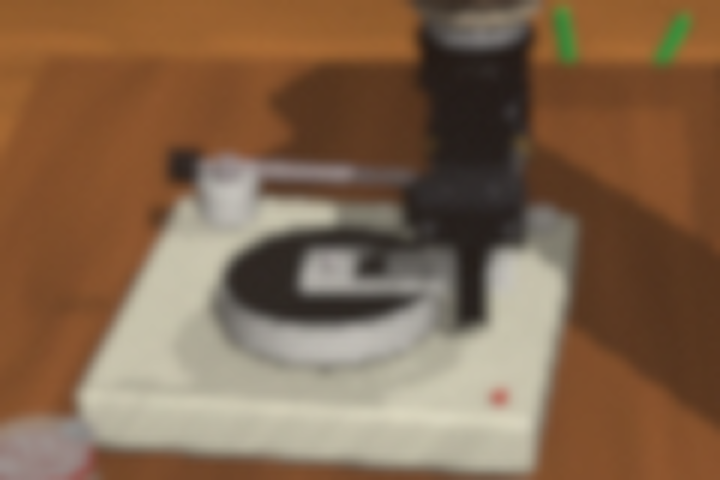

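```bash
python3 -m pendant '[{"x":0,"y":0,"z":-0.1,"rx":0,"ry":0,"rz":0,"jaw":0.9},{"x":0,"y":0,"z":-0.3,"rx":0,"ry":0,"rz":0,"jaw":0.9},{"x":0,"y":0,"z":-0.6,"rx":0,"ry":0,"rz":0,"jaw":0.9},{"x":-0.2,"y":0,"z":-0.9,"rx":0,"ry":0,"rz":0,"jaw":0.9},{"x":-0.4,"y":0,"z":-1,"rx":0,"ry":0,"rz":0,"jaw":0.9},{"x":-0.4,"y":0,"z":-1,"rx":0,"ry":0,"rz":0,"jaw":0.9},{"x":-0.4,"y":0,"z":-1,"rx":0,"ry":0,"rz":0,"jaw":0.9},{"x":-0.4,"y":0,"z":-1,"rx":0,"ry":0,"rz":0,"jaw":0.9}]'
python3 - <<'E'
from m import *
c=cam("wrist");s=env.state(); print(s["eef_pos"],s["ft_force"],np.abs(s["qvel"]).max())
cv2.imwrite("pics/w15.png",c["img"][:,:,::-1])
s=cam("scene"); cv2.imwrite("pics/s15.png",s["img"][:,:,::-1])
for nm,z,uv in (("jar",83,(276,300)),): print(onz(s,[uv],z))
E
```

```text
t: 20.58
eef_pos: [476.3, -212.4, 410.9]
tcp_rot: [-3.141, 0.001, -0.0]
ft_force: [-0.8, 0.0, 0.5]
opening: 0.901
[ 476.29158502 -212.4314334   410.76194488] [0.12415123 0.49298936 0.60280301] 0.0031113188143485748
[[787.1679605    8.77697903  83.        ]]
```

View pics/w15.png

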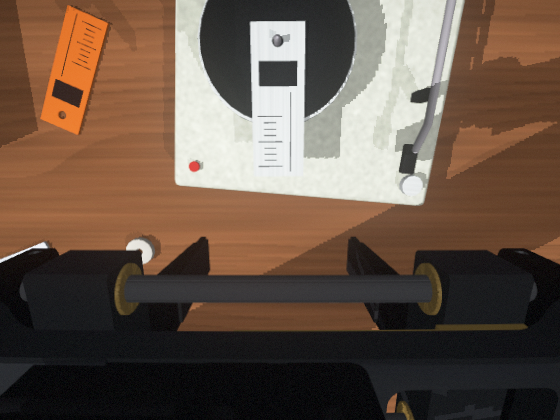

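View pics/s15.png

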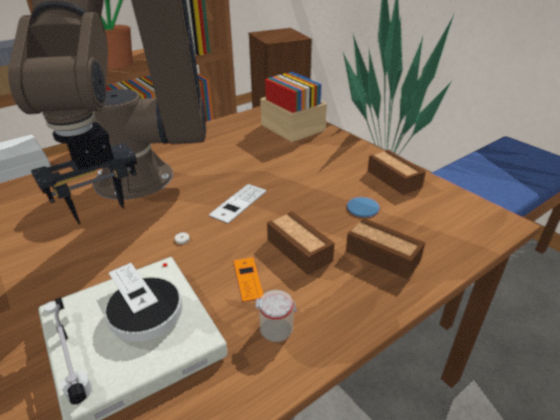

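The gauge lies on the platter with the spindle through its hole: the spindle shows at (278,41) in the wrist view. The jar, coaster and adapter are at the same pixels as at the start.

Run:
```python
from m import *
c=cam("wrist"); print(gauge(c,(240,10,315,185),93,150,35)[1])
print(env.job_done())
```

```text
[[ 499.46042 -249.87958]
 [ 648.3945  -249.90933]
 [ 648.40967 -173.72427]
 [ 499.47565 -173.69452]]
the job is handed in; nothing more can be done
None
```

The gauge is lying marks up on the platter with the spindle through its hole, released, and I handed the job in at about 21 s of the 69 s allowed. No verdict is reported.

- **Slide:** I pressed with a measured force of about 5 to 8 N and slid the gauge out until about 51 mm overhung the open end.
- **Lift and placing:** I pinched it across its sides near the nose and lifted it without visible droop. I centred the hole over the spindle using wrist views and lowered it until it met the mat, with about 3 to 4 N on the platter, then opened the jaws and retreated.
- **Last checks:**
  - The wrist view shows the spindle in the hole.
  - The hole was about 0.3 mm from the platter's axis just before the descent.
  - The gauge looks flat and still, by eye from the pictures.
  - The measured force after retreat is zero within noise.
  - The jar, coaster and adapter look unmoved, and the tonearm stayed clear of the arm and gauge.
- **One check failed:** my last outline measurement gave 149 x 76 mm instead of 140 x 50 mm, because the colour mask also took in some of the white deck. It says nothing about the placement, so the final pose rests on the views above.

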